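Knock a cast fill out of its mould

TASK

A square plaster fill and a round plaster fill sit sunk in two similar aluminium moulds, each with its own knockout. Raise the knockout of the mould with the square fill fully by its black T-handle, so that the rod pushes the fill up out of its pocket; then take the fill and set it down flat, same face up, in the white tray. Leave the round fill in its mould.

Things in the scene. Friction and masses are not known exactly. Their poses are not given: they have to be found in the camera images.
- square_fill: Off-white plaster block, 36x36 mm, 32 tall, 60 g; origin centre of underside, z up. Starts sunk in a 39 mm square pocket amid a fixed aluminium mould (x 100, y 90 mm, axes as the fill's), pocket floor 56, mould top 90 mm above table; top 2 mm below the mould's. Fully raised by the rod below: underside at 85 mm, 27 mm stand clear, 5 mm still in the pocket; it is loose and lifts straight out.
- square_handle (a point): Centre of the black T-handle bar of its knockout: 56 mm along the point's x, 16 wide (y), 20 tall, beside the mould; axes as the mould's, fill at y = -95 mm of it. Free on both sides; a guide bush below is 82 mm high. Starts 129 mm above table; slides straight up 30 mm to a stop with about 10 N, moving the rod under the fill (1 mm play), and stays where it is left.
- tray: White open tray, 140 x 140 mm, walls 4 mm thick and 18 mm high, floor 4 mm thick, fixed to the table. Origin at the centre of its underside.
- round_fill: Round plaster fill, 36 mm diameter, 32 mm tall, sunk likewise in a second mould of the same build with a round pocket and its own handle. Origin at the centre of its underside. It stays there: its handle is not to be raised.

How it is judged (in metres and radians):
On the way:
1. the knockout of the square fill is raised (handle at least 24 of 30 mm up) and the fill stands raised on its rod, untouched by the fingers (height (world z) of square_handle above 0.153 m and height (world z) of square_fill between 0.076 and 0.092 m and y of square_fill in the frame of square_handle between -0.105 and -0.085 m and contact force between square_fill and the fingers below 0.3 N), for 0.2 s.
At the end, for the whole second after the job is handed in: The square fill stands on the tray's floor, wholly inside the walls, same face up within 10 degrees, at rest; the round fill is still in its mould, within 12 mm of its start (x of square_fill in the frame of tray between -0.055 and 0.055 m and y of square_fill in the frame of tray between -0.055 and 0.055 m and z of square_fill in the frame of tray below 0.008 m and angle between square_fill's own z axis and vertical below 0.17 rad and linear speed of square_fill below 0.02 m/s and distance of round_fill from where it was at the start of the episode below 0.012 m); the robot touches nothing.
It fails at once if the round fill is raised or moved by more than 12 mm (distance of round_fill from where it was at the start of the episode above 0.012 m).
It also fails if it takes over 45 s, if anything falls off the work surface, if the arm or the gripper's body presses on something with over 40 N, if the wrist force passes 120 N, or if a joint passes its speed limit or range.

ROBOT

A 7-joint arm with a two-finger parallel gripper is mounted at the origin on a cart in front of the work surface, level with it; the furniture and walls round the work are solid. World frame = base frame: x ahead of the robot, y to its left, z up, the work surface at z = 0. Lengths are in m, angles in degrees, forces in N, time in s.
With the tool pointing down it reaches from about 0.4 to 0.85 m from the base axis. Payload 4.5 kg.
Tool frame: the origin (TCP) lies on the centre line of the jaws, within the pads' length; the fingertips stand ctrl.tip_extent ahead of it and the grasp point (between the pads) lies 6 mm ahead of it (ctrl.tip_extent is the distance from the TCP to the fingertips, in m); x points along the fingers, y is the direction in which the jaws open and shut, and the axes are right-handed (so a half turn about x gives the same grasp; the last joint's range is limited). The gripper opens to 85 mm and grips with 20 to 120 N. Pads are 22 mm wide; open, the fingers measure 114 mm over their backs; the gripper's body (76 mm by 85 mm) begins 54 mm behind the grasp point. The pads swing forward as they close: fully open they stand 13 mm farther back than shut.
Start: joints at [-72.777, 39.483, -11.15, 89.685, 9.013, 51.709, -12.324], TCP at [0.165, 0.603, 0.256] pointing down, gripper open.
Joint ranges: [-172.22, 172.22], [-26.19, 119.32], [-84.43, 86.54], [7.71, 146.69], [-57.33, 237.33], [2.42, 119.75], [-152.13, 152.13]. Speed limits (degrees/s): [147.25, 147.25, 180, 180, 180, 180, 180].

INTERFACE

Orientations are given as a 3x3 rotation matrix whose columns are the frame's x, y, z axes.
In Python, from bench import ctrl gives the robot as it stands. Calls block until the motion is done:
- ctrl.move_ptp(position, orientation): joint-space move of the TCP to a pose.
- ctrl.line_to(position, vel=0.15, attitude=None, max_force=None): straight line of the TCP; attitude=None keeps the orientation; vel is the mean speed in m/s. With max_force (N) it stops when the force on the tool has changed by that much, and returns True; else False.
- ctrl.move_joints(angles): joint-space move.
- ctrl.grip(opening): finger opening in m; the grip force is fixed at half the most; returns when the fingers have stopped.
- ctrl.dwell(seconds).
- ctrl.solve_ik(position, orientation): joint angles nearest the present ones, or None.
- ctrl.read_state(): the state.
- ctrl.get_image(name): name is "scene" or "top" or "wrist"; returns a dict with "pixels" (400x640x3 uint8, blue, green, red), "K" (3x3 intrinsics, pixels), "R" (3x3) and "t" (3): a world point X has camera coordinates R X + t; the wrist camera has in their place "hand_eye" (4x4, takes a point from camera to tool coordinates, whose origin is the TCP and whose axes are the tool frame's). Camera axes: x right, y down, z forward; pixel columns grow to the right and rows downward; lengths in m; the calibration is good to about 2 mm. A picture is of the moment at which its call begins: read the wrist's pose just before it. There is no depth.
A pose or a line that the arm cannot do raises ctrl.PlanningError and nothing moves.
- ctrl.sign_off(): hands the job in, once; it reports no verdict.
The state is a dict: "time": time; "q": joint angles; "joint_vel": joint speeds; "tau": joint torques, N m; "eef_pos": TCP position; "tcp_rot": TCP orientation; "contact_force": force on the tool from outside, world axes, zero at the start; "wrist_torque": the same for the moment, N m; "opening": finger opening in m.
Only numpy, scipy, OpenCV 4.12 (cv2) and the standard library are available. Lean on these libraries where they do the work, as an engineer would, in place of code of your own. Each camera call takes 0.05 s, during which the arm holds its last target. There are 200 camera calls.

## Working session

There is one attempt and no reset: what is moved stays moved. The work goes in short steps, each a Python script; the robot and the scene stay as the last script left them, time stands still between calls to the robot, and variables do not carry over. Pictures are saved under pics/ and viewed, about 8 in all and at most 12, crops included, and the job is handed in when it is done.

```bash
ls; mkdir -p pics; python3 - <<'E'
from bench import ctrl
import cv2,numpy as np
for n in ("top","scene"):
    im=ctrl.get_image(n); cv2.imwrite(f"pics/{n}0.png",im["pixels"]); print(n,im["K"],im["R"],im["t"])
    np.savez(f"pics/{n}0.npz",**{k:np.array(im[k]) for k in("K","R","t")})
print(ctrl.tip_extent, ctrl.read_state())
E
```

```text
pics
top [[403.2707818    0.         315.9360004 ]
 [  0.         403.2707818  201.40264005]
 [  0.           0.           1.        ]] [[ 7.28352207e-03 -9.99973152e-01  8.04070844e-04]
 [-9.75615206e-01 -7.28249712e-03 -2.19367122e-01]
 [ 2.19367088e-01  8.13301533e-04 -9.75642055e-01]] [0.05641541 0.54156616 0.82195835]
scene [[381.05507559   0.         314.99830182]
 [  0.         381.05507559 203.88790882]
 [  0.           0.           1.        ]] [[ 0.90203402 -0.43164993  0.00359966]
 [-0.29352257 -0.61945621 -0.72809238]
 [ 0.31651086  0.65570752 -0.68546957]] [-0.43501263  0.26729115  0.73749718]
0.025 {'time': 0.1, 'q': array([-72.77804721,  39.53060266, -11.1458201 ,  89.73824928,
         9.01325859,  51.71056234, -12.32629872]), 'joint_vel': array([-0.00519819, -0.13398115,  0.00272258, -0.29911399, -0.06614423,
        0.06658385, -0.04237859]), 'tau': array([-3.26456553e-03, -5.40603840e+01, -1.27181042e+00, -1.58985597e+01,
        9.28414607e-03,  4.49031999e-03, -1.02545147e-05]), 'eef_pos': array([0.16466106, 0.60235584, 0.25554336]), 'tcp_rot': array([[-3.27574973e-04,  2.63572395e-01,  9.64639562e-01],
       [-1.66904230e-03,  9.64638126e-01, -2.63572570e-01],
       [-9.99998553e-01, -1.69636401e-03,  1.23922168e-04]]), 'contact_force': array([-0.05570837,  0.0379549 , -0.38653547]), 'wrist_torque': array([ 0.04489031, -0.04282407,  0.02524845]), 'opening': 0.08575024255468142}
```

View pics/top0.png

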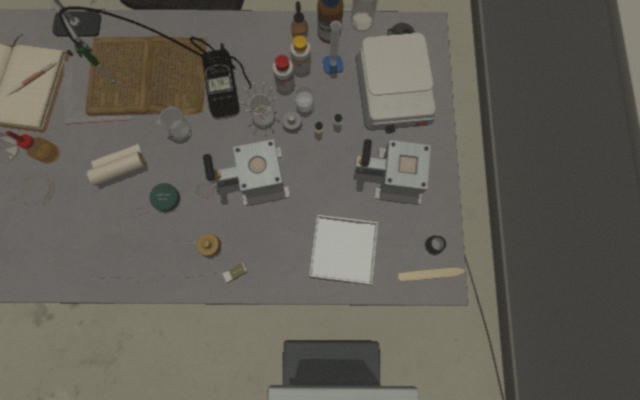

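View pics/scene0.png

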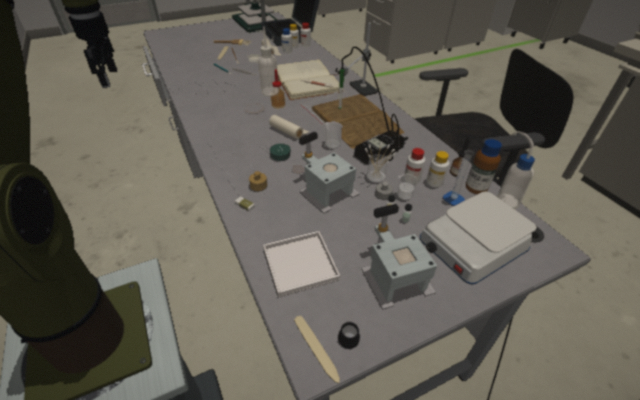

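The top view shows the square fill at about (408,164) with its handle at (367,153). The round mould is on the left with its fill at (258,165), and the tray is at about (344,250). I'll enlarge the square mould and compute positions.

```bash
cat > h.py <<'E'
import numpy as np,cv2
def ray(c,uv,z):
    K,R,t=c["K"],c["R"],c["t"]; o=-R.T@t; d=R.T@np.linalg.solve(K,[uv[0],uv[1],1.]); return o+d*(z-o[2])/d[2]
def proj(c,X):
    p=c["K"]@(c["R"]@np.asarray(X,float)+c["t"]); return p[:2]/p[2]
E
python3 - <<'E'
from h import *
c=dict(np.load("pics/top0.npz")); s=dict(np.load("pics/scene0.npz"))
for n,uv,z in(("fill",(408,164),.088),("handle",(367,153),.139),("tray",(344,250),.004),("round",(258,165),.088)):print(n,ray(c,uv,z))
for n,uv,z in(("fill",(403,256),.088),("handle",(386,211),.139)):print(n,ray(s,uv,z))
for n in(("traycorners"),):
  for uv in((317,217),(377,221),(373,282),(312,277)):print(ray(c,uv,.018))
a=cv2.imread("pics/top0.png")[130:210,340:450]; b=cv2.imread("pics/scene0.png")[190:310,350:450]
a=cv2.resize(a,None,fx=5,fy=5,interpolation=2);b=cv2.resize(b,None,fx=2.4*5/3.6,fy=400/120,interpolation=2)
h=np.zeros((400,a.shape[1]+b.shape[1],3),np.uint8);h[:,:a.shape[1]]=a;h[:b.shape[0],a.shape[1]:]=b[:400]
print(a.shape,b.shape);cv2.imwrite("pics/crop1.png",h[:,:880])
E
```

```text
fill [ 0.61922731 -0.13803976  0.088     ]
handle [ 0.62548408 -0.0431961   0.139     ]
tray [ 0.44123135 -0.00403265  0.004     ]
round [0.61452064 0.18610792 0.088     ]
fill [ 0.61673478 -0.13694381  0.088     ]
handle [ 0.62345658 -0.05157835  0.139     ]
[0.51426025 0.05775695 0.018     ]
[ 0.50604697 -0.07848934  0.018     ]
[ 0.37014209 -0.06618246  0.018     ]
[0.37996059 0.06786428 0.018     ]
(400, 550, 3) (400, 333, 3)
```

View pics/crop1.png

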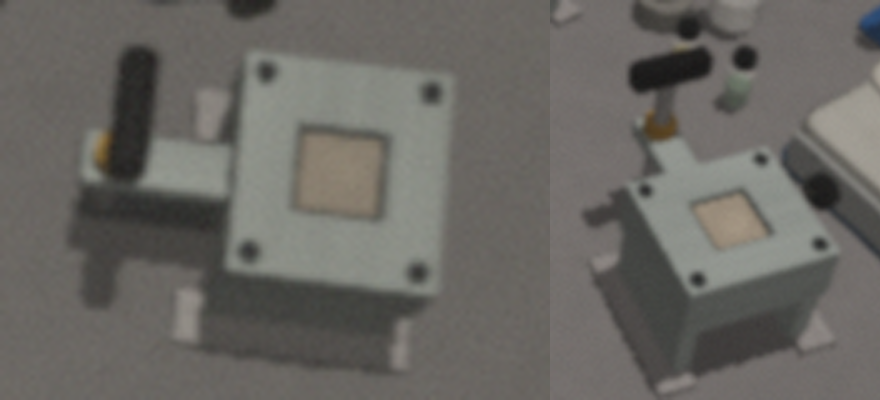

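```bash
python3 - <<'E'
from h import *
from bench import ctrl
c=dict(np.load("pics/top0.npz"))
P=np.array([ray(c,(340+u/5,130+v/5),.09) for u,v in((247,52),(452,73),(437,295),(228,272))])
print(P, P.mean(0)); ey=(P[0]+P[3]-P[1]-P[2]); ex=(P[0]+P[1]-P[2]-P[3])
print("sizes",np.linalg.norm(ey)/2,np.linalg.norm(ex)/2)
yaw=np.mean([np.arctan2(-ey[0],ey[1]),np.arctan2(ex[1],ex[0])]); print("yaws",np.degrees([np.arctan2(-ey[0],ey[1]),np.arctan2(ex[1],ex[0])]))
y=np.array([-np.sin(yaw),np.cos(yaw),0]); 
F=np.array([ray(c,(340+u/5,130+v/5),.088) for u,v in((300,127),(388,137),(381,218),(295,210))]).mean(0)
H=ray(c,(340+131/5,130+112/5),.137); print("fill",F,"handle",H,"pred",F+.095*y)
R=np.c_[[0,0,-1],y,np.cross([0,0,-1],y)]; print(R)
np.savez("est.npz",yaw=yaw,R=R,F=F,H=H)
T=np.array([F[0],F[1],0])+.06*y; T=T-[0.03,0,0]; T[2]=.30
ctrl.move_ptp(T,R); s=ctrl.read_state(); im=ctrl.get_image("wrist")
cv2.imwrite("pics/w1.png",im["pixels"]); M=np.eye(4); M[:3,:3]=s["tcp_rot"]; M[:3,3]=s["eef_pos"]
W=np.linalg.inv(M@im["hand_eye"]); np.savez("pics/w1.npz",K=im["K"],R=W[:3,:3],t=W[:3,3])
w=dict(K=im["K"],R=W[:3,:3],t=W[:3,3]); print(s["time"],s["eef_pos"],proj(w,F),proj(w,H))
E
```

```text
[[ 0.67229083 -0.09921026  0.09      ]
 [ 0.66324849 -0.18832076  0.09      ]
 [ 0.56321629 -0.17644375  0.09      ]
 [ 0.57267422 -0.08785535  0.09      ]] [ 0.61785746 -0.13795753  0.09      ]
sizes 0.08932967248125695 0.10049797086381065
yaws [-5.9436628 -6.6373142]
fill [ 0.61796035 -0.13841446  0.088     ] handle [ 0.62747722 -0.04184731  0.137     ] pred [ 0.62836944 -0.04398644  0.088     ]
[[ 0.          0.10956931  0.99397916]
 [ 0.          0.99397916 -0.10956931]
 [-1.          0.          0.        ]]
2.9417 [ 0.59467071 -0.07744911  0.30000848] [259.5715089  198.51641776] [355.09762176 213.28987003]
```

View pics/w1.png

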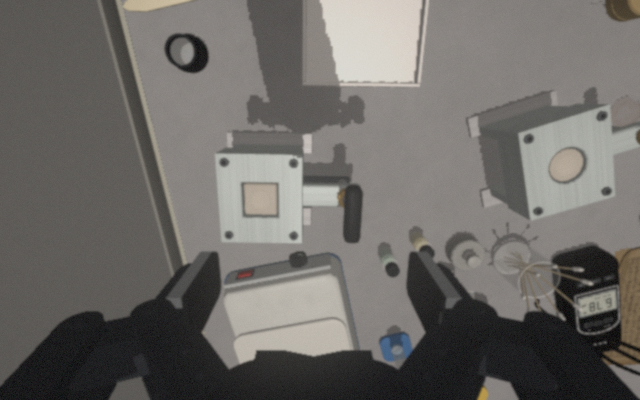

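The wrist picture agrees with the estimates to within 2 px: the fill is at (260,199) and the handle bar is centred at (353,213). Next I'll raise the handle.

```bash
python3 - <<'E'
from h import *
from bench import ctrl
e=np.load("est.npz"); R=e["R"]; H=np.array([.628,-.0433,0]); z=lambda v:H+[0,0,v]
st=lambda m:(lambda s:print(m,round(s["time"],2),s["eef_pos"].round(4),s["contact_force"].round(1),round(s["opening"],4)))(ctrl.read_state())
ctrl.move_ptp(z(.20),R); ctrl.grip(.06)
print(ctrl.line_to(z(.135),.1,max_force=15)); st("down")
ctrl.grip(.0); st("gripped")
if .012<ctrl.read_state()["opening"]<.022:
    print(ctrl.line_to(z(.166),.04,max_force=40)); st("up")
    ctrl.grip(.06); st("open"); ctrl.line_to(z(.24),.15)
    T=np.array([.598,-.08,.30]); ctrl.line_to(T,.2); s=ctrl.read_state(); im=ctrl.get_image("wrist")
    M=np.eye(4); M[:3,:3]=s["tcp_rot"]; M[:3,3]=s["eef_pos"]; W=np.linalg.inv(M@im["hand_eye"]); w=dict(K=im["K"],R=W[:3,:3],t=W[:3,3])
    cv2.imwrite("pics/w2.png",cv2.resize(im["pixels"][130:280,190:390],None,fx=4,fy=4,interpolation=2))
    for n,X in(("fill top .117",[.618,-.138,.117]),("fill .088",[.618,-.138,.088]),("H up",[.628,-.0433,.169]),("H low",[.628,-.0433,.139])): print(n,(proj(w,X)-[190,130])*4)
    sc=ctrl.get_image("scene")["pixels"]; cv2.imwrite("pics/s2.png",cv2.resize(sc[180:310,340:460],None,fx=4,fy=4,interpolation=2))
E
```

```text
False
down 4.69 [ 0.6284 -0.0432  0.1354] [ 0.4  0.1 -0.6] 0.06
gripped 5.16 [ 0.6283 -0.0433  0.1356] [-1.2  0.1  5.4] 0.015
False
up 6.08 [ 0.6282 -0.0434  0.1658] [  5.3   0.3 -12.3] 0.0145
open 6.58 [ 0.628  -0.0433  0.1664] [0.4 0.  0.2] 0.06
fill top .117 [267.40193151 298.48088379]
fill .088 [285.49794194 264.01984516]
H up [682.71811573 375.7371185 ]
H low [664.12314144 326.66823422]
```

View pics/w2.png

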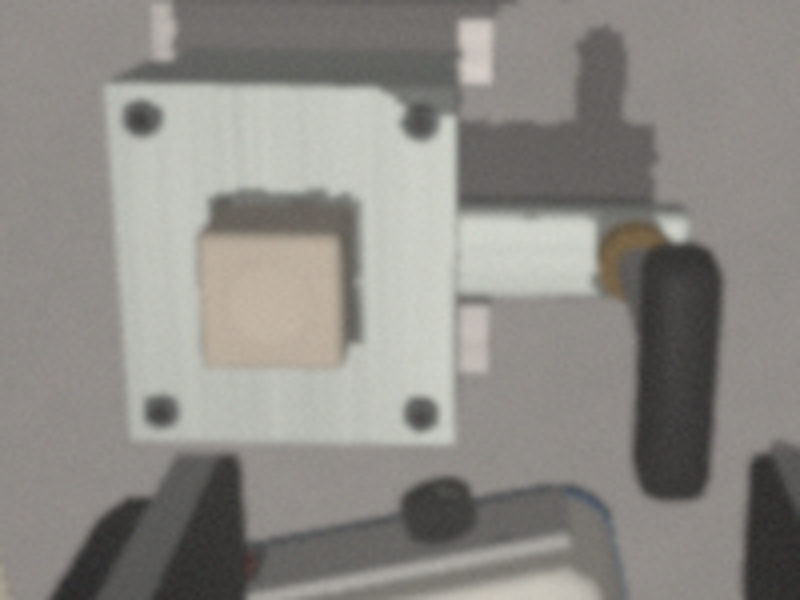

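View pics/s2.png

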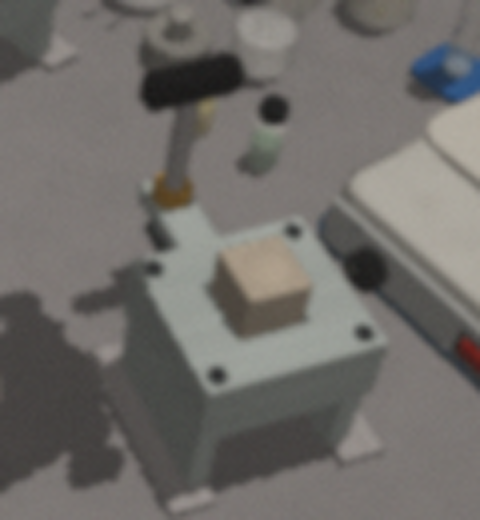

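Both pictures show the knockout raised: the fill top is at crop pixel (272,299) against (267,298) predicted for full height, and the handle is still up at (680,372). Next I'll pick the fill and place it.

```bash
python3 - <<'E'
from h import *
from bench import ctrl
R=np.load("est.npz")["R"]; F=np.array([.618,-.1377,0]); T=np.array([.4426,-.0048,0]); Z=lambda P,v:P+[0,0,v]
st=lambda m:(lambda s:print(m,round(s["time"],2),s["eef_pos"].round(4),s["contact_force"].round(1),round(s["opening"],4)))(ctrl.read_state())
ctrl.line_to(Z(F,.20),.15); print(ctrl.line_to(Z(F,.118),.1,max_force=10)); st("down")
z0=ctrl.read_state()["eef_pos"][2]; ctrl.grip(.0); st("grip")
if .030<ctrl.read_state()["opening"]<.042:
    ctrl.line_to(Z(F,.22),.12); st("lifted"); 
    ctrl.line_to(Z(T,.20),.2); ctrl.line_to(Z(T,.055),.12); st("over tray")
    zt=.004+z0-.085
    print(ctrl.line_to(Z(T,zt-.003),.025,max_force=5)); st("placed")
    ctrl.grip(.06); ctrl.line_to(Z(T,.22),.12); st("away")
    a=ctrl.get_image("top")["pixels"][140:300,180:460]
    ctrl.line_to(Z(T,.22)-[.09,0,0],.15)
    b=ctrl.get_image("wrist")["pixels"]; s=ctrl.get_image("scene")["pixels"][140:310,250:450]
    a=cv2.resize(a,(400,228)); s=cv2.resize(s,(400,340),interpolation=2)
    cv2.imwrite("pics/end.png",np.hstack([np.vstack([a,s]),np.vstack([cv2.resize(b,(400,250)),np.zeros((318,400,3),np.uint8)])])); st("end")
E
```

```text
False
down 9.76 [ 0.6186 -0.1377  0.1187] [-0.5  0.2  1. ] 0.06
grip 10.09 [ 0.6185 -0.1378  0.1187] [-0.4  0.1  1.5] 0.0347
lifted 11.09 [ 0.6173 -0.1376  0.2192] [ 0.4  0.1 -0.3] 0.035Traceback (most recent call last):
  File "<stdin>", line 9, in <module>
bench.PlanningError: the arm cannot follow that straight line within its joint ranges
```

The lift worked, but the straight line to the tray was refused. I'll check inverse kinematics there, including other yaws.

```bash
python3 - <<'E'
from h import *
from bench import ctrl
from scipy.spatial.transform import Rotation as Ro
R=np.load("est.npz")["R"]; print(ctrl.read_state()["q"].round(1))
for x in(.4426,.46):
  for yw in(0,-30,30,60,-60,90,-90,180):
    Q=Ro.from_euler("z",yw,degrees=True).as_matrix()@R
    print(x,yw,[None if (q:=ctrl.solve_ik([x,-.0048,z],Q)) is None else np.round(q).astype(int).tolist() for z in(.2,.12,.036)])
E
```

```text
[  2.3  32.4 -11.5 123.4  14.5  25.4  63. ]
0.4426 0 [[2, 32, -12, 123, 14, 25, 63], [-2, 42, -6, 127, 19, 12, 59], [28, 66, -60, 127, 86, 52, -7]]
0.4426 -30 [[-3, 32, -3, 124, 4, 24, 44], [-4, 42, -2, 127, 8, 11, 40], [33, 73, -72, 127, 86, 66, -37]]
0.4426 30 [[8, 33, -20, 123, 24, 28, 83], [1, 42, -10, 127, 31, 13, 77], [28, 66, -60, 127, 86, 52, 23]]
0.4426 60 [[14, 34, -30, 123, 33, 31, 103], [5, 42, -16, 127, 42, 16, 96], [-1, 52, -7, 128, 97, 6, 42]]
0.4426 -60 [[-8, 32, 4, 124, -6, 24, 25], [-6, 42, 1, 127, -3, 11, 21], [33, 73, -72, 127, 86, 66, -67]]
0.4426 90 [[19, 36, -39, 123, 41, 35, 125], [10, 43, -25, 127, 53, 21, 114], [28, 66, -60, 127, 86, 52, 83]]
0.4426 -90 [[-13, 33, 13, 124, -17, 24, 6], [-8, 42, 5, 128, -18, 11, 7], [33, 73, -72, 127, 86, 66, -97]]
0.4426 180 [[-34, 42, 50, 125, -55, 39, -41], [-13, 43, 13, 128, -41, 13, -60], None]
0.46 0 [[3, 33, -12, 121, 14, 27, 64], [-1, 42, -7, 124, 19, 14, 60], [2, 53, -11, 125, 74, 9, 5]]
0.46 -30 [[-3, 33, -3, 121, 4, 26, 44], [-4, 42, -3, 124, 7, 14, 41], [2, 53, -11, 125, 74, 9, -25]]
0.46 30 [[8, 34, -21, 120, 24, 29, 83], [2, 42, -12, 124, 30, 16, 78], [2, 53, -11, 125, 74, 9, 35]]
0.46 60 [[14, 35, -30, 120, 33, 33, 104], [6, 43, -18, 124, 41, 19, 97], [-4, 53, -3, 126, 47, 3, 91]]
0.46 -60 [[-8, 33, 5, 121, -6, 26, 25], [-6, 42, 1, 125, -4, 13, 22], [-3, 52, -3, 126, 50, 3, -32]]
0.46 90 [[20, 37, -39, 120, 40, 37, 126], [12, 44, -27, 124, 51, 24, 116], [-2, 52, -5, 126, 61, 4, 108]]
0.46 -90 [[-13, 34, 13, 122, -17, 26, 6], [-9, 43, 6, 125, -18, 14, 7], [2, 53, -11, 125, 74, 9, -85]]
0.46 180 [[-34, 43, 50, 122, -54, 40, -43], [-20, 45, 25, 125, -56, 21, -44], None]
```

The arm is already over the tray. Only the descent at x=0.4426 fails, because joint 6 nears its limit. Setting the fill down 35 mm farther out in the tray is still well inside.

```bash
python3 - <<'E'
from h import *
from bench import ctrl
Z=lambda P,v:P+[0,0,v]
st=lambda m:(lambda s:print(m,round(s["time"],2),s["eef_pos"].round(4),s["contact_force"].round(1),round(s["opening"],4),s["q"].round(0)))(ctrl.read_state())
st("now")
for x in(.470,.477,.483):
    T=np.array([x,-.007,0]); ctrl.line_to(Z(T,.15),.15)
    try: ctrl.line_to(Z(T,.055),.12)
    except ctrl.PlanningError as e: print(x,e); continue
    st("over tray")
    try: print(ctrl.line_to(Z(T,.0347),.025,max_force=5)); st("low")
    except ctrl.PlanningError as e: print(x,"low",e); ctrl.line_to(Z(T,.15),.15); continue
    break
E
```

```text
now 12.35 [ 0.4437 -0.0054  0.2   ] [ 0.6 -0.5 -0.9] 0.0351 [  2.  32. -12. 123.  15.  25.  63.]
over tray 13.82 [ 0.4704 -0.007   0.0556] [ 0.4 -0.1 -0.8] 0.0351 [ -3.  50.  -3. 124.  19.   6.  60.]
True
low 14.48 [ 0.4698 -0.007   0.038 ] [-0.3 -0.9  6.7] 0.0349 [ -4.  52.  -2. 124.  20.   4.  59.]
```

```bash
python3 - <<'E'
from h import *
from bench import ctrl
s=ctrl.read_state(); p=s["eef_pos"]
ctrl.grip(.06); ctrl.line_to([p[0],p[1],.20],.12)
q=ctrl.read_state()["q"].copy(); print(q.round(1))
ctrl.line_to([.47,-.007,.27],.15); ctrl.line_to([.44,.12,.27],.15)
t=ctrl.get_image("top"); a=t["pixels"][140:300,180:460]; sc=ctrl.get_image("scene")["pixels"][130:310,250:450]
cv2.imwrite("pics/end.png",np.hstack([cv2.resize(a,(420,240),interpolation=2),cv2.resize(sc,(266,240),interpolation=2)]) if 0 else np.vstack([cv2.resize(a,(490,280),interpolation=2),np.hstack([cv2.resize(sc,(333,300),interpolation=2),np.zeros((300,157,3),np.uint8)])]))
s=ctrl.read_state();print(s["time"],s["eef_pos"],s["contact_force"],(proj(t,[.47,-.007,.036])-[180,140])*1.75)
E
```

```text
[  3.4  33.9 -12.8 119.1  14.9  28.6  63.3]
18.0833 [0.4401624  0.11882477 0.26985619] [ 0.63413436  0.90121161 -1.46457032] [290.91444606 167.07362972]
```

View pics/end.png

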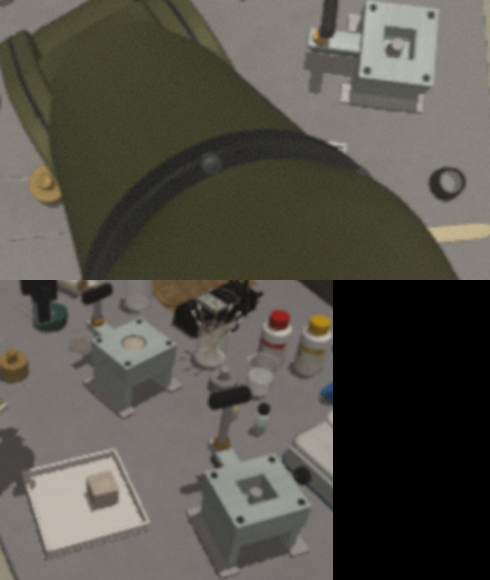

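The scene view shows the fill upright in the tray at crop pixel (102,490), clear of the walls. The square pocket is empty, the round fill is still in its mould at (133,343), and the gripper is clear of everything. I'll hand in now.

```bash
python3 -c "
from bench import ctrl
ctrl.sign_off(); print(ctrl.read_state()['time'])"
```

```text
the job is handed in; nothing more can be done
the job is handed in; nothing more can be done
```

The job is handed in, and it reports no verdict. I raised the square mould's knockout by its T-handle, let go, then lifted the fill out and set it down upright in the white tray. The robot's clock stood at about 18 s of the 45 s allowed.

- **Knockout:** after release, the pictures showed the handle still up and the fill at full height, within about 5 px of the predicted position in a crop enlarged four times.
- **Placing:** the first descent, at the tray centre, was refused because joint 6 was near its limit. I set the fill down about 28 mm farther from the robot instead. Contact came at TCP height 0.038 m, about what the tray floor should give.
- **Last check:** the scene camera shows the fill flat inside the tray walls, the round fill still in its mould and the gripper clear. The arm hid the tray from the top camera, so the final position rests on the scene view and the arm's own readings.

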